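Shut and bolt the board test fixture

TASK

A circuit board lies ready in the test fixture on the bench: push the fixture's raised cover fully shut. Then, with one fingertip holding the spring safety catch down, slide the bolt fully home over the cover's tongue with the other, and let go so that the catch springs back up and locks the bolt. Everything here is only pressed and pushed: lift nothing, do not raise the cover, and leave the other things on the bench where they are.

Things in the scene. Friction and masses are not known exactly. Their poses are not given: they have to be found in the camera images.
- fixture: Board test fixture, fixed: grey box 234 x 208 mm, deck 52 mm up, circuit board in a black nest on it. Origin on the bench: front edge at x = -128 mm, back at +106, sides at y = +-104. x axis points from the front (bolt, catch) to the hinge side, y left, z up. The bolt lies along y at x = -62 in two steel saddles (tops 73 mm above the bench), nose at y = +6 when drawn; keeper at y = 36 to 48.
- cover (a joint): Angle of the hinged pressure cover in rad: 0 fully shut, grows as it opens. The hinge has enough friction that the cover stays at any angle; about 2 to 4 N straight down at its front rail shuts it. Hinge axis along the fixture's y, at x = +85 mm, 68 mm above the bench.
- cover_rail (a point): Middle of the top face of the cover's front rail: aluminium bar 16 mm wide, 144 mm long along fixture y, 10 mm thick; 122 mm from the hinge, 73 mm above the bench when shut (fixture x = -37). A steel tongue (fixture y = 11 to 29 mm) sticks out 31 mm in front of the rail and, when shut, lies under the bolt's path; a bolt pushed home first would block it.
- bolt_slide (a joint): Slide of the bolt in m along the fixture's +y (to the left): 0 drawn (open), 0.036 fully home with its nose over the cover's tongue and in the keeper. About 2 N of friction. A block on its side (the dog) is stopped by the catch's tooth at either end (1.5 mm play) unless the catch is held down.
- bolt: The bolt itself, a 10 mm round steel rod along the fixture's y, 92 mm long; origin on its axis below the knob, 65 mm above the bench.
- bolt_knob (a point): The bolt's upright black round knob, 15.6 mm diameter, 30 mm tall; this point is its middle, 89 mm above the bench (it spans 74 to 104 mm), at fixture x = -62 mm and y = -55 mm + bolt slide. It cannot turn or lift.
- catch: Press plate of the spring safety catch: level ribbed steel plate in front of the bolt, 27 mm wide (fixture x), 86 mm long (fixture y), so a fingertip can slide along it with the bolt. Origin on its top face, 13 mm from its front edge, mid-length, at fixture x = -106, y = -55 mm (44 mm in front of the knob's line), 84 mm above the bench when up.
- catch_travel (a joint): Travel of the catch in m: 0 up (sprung back, locking), 0.008 pressed to its stop. The bolt is free from about 0.005 on. Springs: about 3 N to start it moving, 6 N at 6 mm, 7 N at the stop; it springs back when let go. Pressed 6 mm its top face is 78 mm above the bench, 5 mm over the saddles and far below the knob's top.
- flux_bottle: Bystander, to be left alone: amber dropper bottle, 34 mm diameter, 96 mm tall; origin under its middle.
- kapton_tape: Bystander, to be left alone: roll of amber film tape lying flat, 62 mm diameter, 12 mm high; origin under its middle.
- esd_brush: Bystander, to be left alone: black-handled brush lying on the bench, 151 mm long; origin under its middle.
- solder_reel: Bystander, to be left alone: reel of solder with blue flanges, 56 mm diameter, 36 mm high; origin under its middle.
- cutters: Bystander, to be left alone: red-handled side cutters lying flat, 119 mm long; origin under its middle.
- usb_stick: Bystander, to be left alone: black memory stick, 51 mm long; origin under its middle.
- torque_driver: Bystander, to be left alone: green torque driver lying flat, 146 mm long, handle 31 mm thick; origin under its middle.

How it is judged:
On the way, in this order (a step that is already met when the one before it is completed fails the run):
1. the cover is pushed fully shut while the bolt is still drawn (value of joint cover below 0.035 rad and value of joint bolt_slide below 0.005 m), for 0.1 s.
2. the bolt is being slid by a finger while a finger holds the catch down (value of joint bolt_slide between 0.007 and 0.03 m and value of joint catch_travel above 0.004 m and contact force between the fingers and catch above 0.5 N and contact force between the fingers and bolt above 0.2 N), for 0.04 s.
At the end, for the whole second after the job is handed in: Cover shut (under 0.035 rad), bolt home (at least 33 of its 36 mm), catch sprung back up (within 1.5 mm of the top) behind the bolt (value of joint cover below 0.035 rad and value of joint bolt_slide above 0.033 m and value of joint catch_travel below 0.0015 m); the robot touches nothing.
It fails at once if the cover was raised instead of pushed down (value of joint cover above 0.85 rad).
It fails at once if a bystander was moved more than 20 mm, lifted or knocked over (distance of any of flux_bottle, kapton_tape, esd_brush, solder_reel, cutters, usb_stick, torque_driver from where it was at the start of the episode above 0.02 m or angle between any of flux_bottle, solder_reel's own z axis and vertical above 0.4 rad).
It also fails if it takes over 51 s, if anything falls off the work surface, if the arm or the gripper's body presses on something with over 40 N, if the wrist force passes 120 N, or if a joint passes its speed limit or range.

ROBOT

A 6-joint arm with a two-finger parallel gripper is mounted at the origin on a cart in front of the work surface, level with it; the furniture and walls round the work are solid. World frame = base frame: x ahead of the robot, y to its left, z up, the work surface at z = 0. Lengths are in m, angles in rad, forces in N, time in s.
With the tool pointing down it reaches from about 0.3 to 0.875 m from the base axis. Payload 4.2 kg.
Tool frame: the origin (TCP) lies on the front face of the gripper's body, between the roots of the fingers; the fingertips stand 73 mm ahead of it and the grasp point (between the pads) lies 54 mm ahead of it; z points along the fingers, y is the line along which they close (so a half turn about z gives the same grasp; the last joint's range is limited). The gripper opens to 85 mm and grips with 20 to 120 N. Pads are 22 mm wide; open, the fingers measure 114 mm over their backs; the gripper's body (76 mm by 85 mm) begins 54 mm behind the grasp point. The pads swing forward as they close: fully open they stand 13 mm farther back than shut.
Start: joints at [-1.303, 0.32, 1.565, -0, 1.257, -0.02], TCP at [0.163, -0.551, 0.304] pointing down, gripper open.
Joint ranges: [-3.11, 3.11], [-0.84, 2.01], [0.21, 2.61], [-1.34, 4.49], [0.05, 2.63], [-2.56, 2.56]. Speed limits (rad/s): [2.57, 2.57, 3.14, 3.14, 3.14, 3.14].

INTERFACE

Orientations are given as a rotation vector (axis times angle).
In Python, from workcell import manip gives the robot as it stands.
- The arm moves only by the tool servo_tool, never from a script. Its argument "increments" is one flat list of numbers, 7 for each row, row after row: the shift along the world's x, y, z in cm, then the turn, a rotation vector about the world's x, y, z in rad, then the gripper's target within -1 to 1 (fully open at 1, half-way at 0, shut at -1). In form: [dx, dy, dz, wx, wy, wz, fingers, dx, dy, dz, wx, wy, wz, fingers, ...]. A call has 1 to 8 rows; each row is the pose to reach, as a shift and turn from the pose commanded when the call began; what a row does not reach only later rows make up. A row lasts 1/10 s, in which the tool goes at most 50 mm and 8.59 degrees, less where a joint would pass 70% of its speed; a pose out of reach is approached as far as the arm can. A call with a gripper value outside its range is refused whole. The fingers move at their own pace and stop on an object; "force" is the grip in N (left out, the last holds). Time passes only in rows, so rows that repeat a pose let the fingers close. It gives the time, the measured TCP pose, the force, the opening and the grip force at its end, in the units of the state.
- manip.state(): the state, without advancing time (a new reading comes with each control period).
- manip.grab_frame(name): name is "scene" or "top" or "wrist"; returns a dict with "image" (384x512x3 uint8, red, green, blue), "fx", "fy", "cx", "cy" (pixels), "world_to_cam" (4x4, takes a point from world to camera coordinates). Camera axes: x right, y down, z forward; pixel columns grow to the right and rows downward; lengths in m; the calibration is good to about 2 mm. The wrist camera is an equidistant fisheye: a pixel r from the principal point sees the ray r / f radians off the axis. A picture is of the moment at which its call begins. There is no depth.
- manip.hand_in(): hands the job in; it is judged then, once.
The state is a dict: "time_s": time; "q": joint angles; "joint_vel": joint speeds; "effort": joint torques, N m; "ee_pos": TCP position; "tcp_rot": TCP orientation; "ft_force": force on the tool from outside, world axes, zero at the start; "moment": the same for the moment, N m; "width": opening from 0.0 (shut) to 1.0 (fully open); "finger_force": force on a finger pad.
Only numpy, scipy, OpenCV 4.12 (cv2) and the standard library are available. Lean on these libraries where they do the work, as an engineer would, in place of code of your own. Each camera call takes 0.05 s, during which the arm holds its last target. There are 200 camera calls.

## Working session

There is one attempt and no reset: what is moved stays moved. The work goes in short steps, Python scripts to look and compute and a tool call to move; the robot and the scene stay as the last step left them, time stands still between calls to the robot, and variables do not carry over. Pictures are saved under pics/ and viewed, at most 10 in all, crops included, and the job is handed in when it is done.

Besides the shell and the picture viewer there is one more tool, called after "Call:" by a JSON object that holds its "method" and its "body". servo_tool: Moves the arm, as the interface text tells. Its arguments: {"type":"object","properties":{"increments":{"type":"array"},"force":{"type":"number"}},"required":["increments"]}

```bash
mkdir -p pics; cat > h.py <<'E'
import numpy as np,cv2
from workcell import manip
def ray(f,u,v):
    M=np.array(f['world_to_cam']);R=M[:3,:3];t=M[:3,3]
    d=R.T@np.array([(u-f['cx'])/f['fx'],(v-f['cy'])/f['fy'],1.]);return -R.T@t,d
def onz(f,u,v,z):
    c,d=ray(f,u,v);return c+d*(z-c[2])/d[2]
def proj(f,p):
    M=np.array(f['world_to_cam']);q=M[:3,:3]@np.array(p)+M[:3,3]
    return f['fx']*q[0]/q[2]+f['cx'],f['fy']*q[1]/q[2]+f['cy']
E
python3 - <<'E'
from h import *
import pickle
for n in('scene','top'):
    f=manip.grab_frame(n);pickle.dump(f,open(n+'.pkl','wb'))
    cv2.imwrite(f'pics/{n}0.png',cv2.resize(f['image'][:,:,::-1],(800,600),interpolation=cv2.INTER_CUBIC))
    print(n,f['fx'],f['fy'],f['cx'],f['cy'],np.round(f['world_to_cam'],3).tolist())
s=manip.state();print(s['time_s'],s['ee_pos'],s['tcp_rot'])
E
```

```text
scene 398.92435380927185 398.92435380927185 258.35881183723393 187.56139602976577 [[-0.558, -0.83, -0.005, 0.335], [-0.625, 0.424, -0.655, 0.362], [0.545, -0.362, -0.756, 0.832], [0.0, 0.0, 0.0, 1.0]]
top 451.39462002517945 451.39462002517945 256.63405513317883 202.7162198083176 [[-0.001, -1.0, 0.01, 0.034], [-0.998, 0.0, -0.061, 0.526], [0.061, -0.01, -0.998, 1.072], [0.0, 0.0, 0.0, 1.0]]
0.1 [ 0.16312402 -0.55104526  0.30315064] [-3.10749670e+00 -4.50296084e-01  3.48210877e-04]
```

View pics/scene0.png

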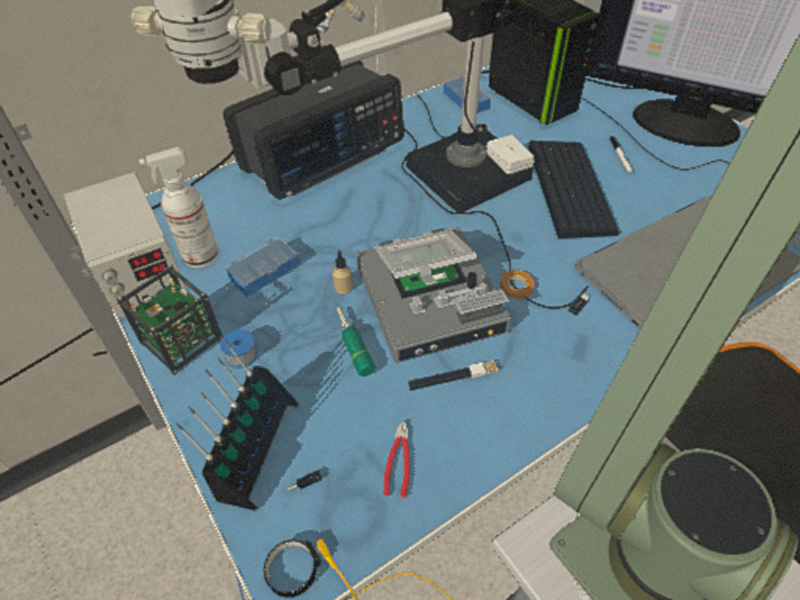

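View pics/top0.png

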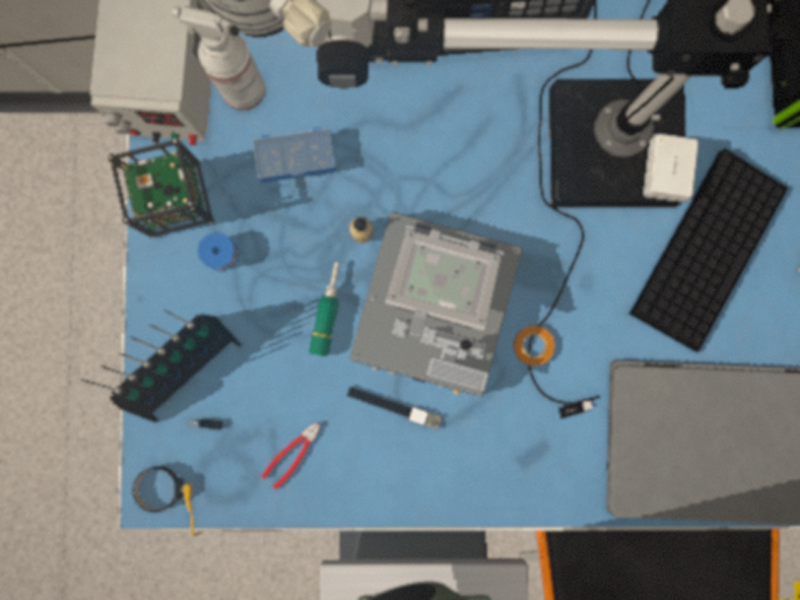

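The scene picture shows the grey fixture at about (435,295) with its cover raised a little. In the top view its deck corners are near (395,214), (520,247), (478,394) and (352,360), and the black knob is at (466,345). I'll zoom in on both views.

```bash
python3 - <<'E'
from h import *
import pickle
t=pickle.load(open('top.pkl','rb'));s=pickle.load(open('scene.pkl','rb'))
a=cv2.resize(t['image'][130:260,220:340,::-1],None,fx=4,fy=4,interpolation=cv2.INTER_CUBIC)
b=cv2.resize(s['image'][140:240,225:325,::-1],None,fx=3.2,fy=3.2,interpolation=cv2.INTER_CUBIC)
o=np.zeros((520,800,3),np.uint8);o[:520,:480]=a;o[:320,480:]=b;cv2.imwrite('pics/crop.png',o)
P=lambda u,v,z:onz(t,u*.64,v*.64,z)
for n,u,v,z in[('bl',395,214,.052),('br',520,247,.052),('fr',478,394,.052),('fl',352,360,.052),('knob',466,345,.104),('tape',535,345,.012),('bottle',361,227,.09)]:print(n,P(u,v,z).round(3))
E
```

```text
bl [0.678 0.043 0.052]
br [ 0.628 -0.145  0.052]
fr [ 0.409 -0.08   0.052]
fl [0.459 0.107 0.052]
knob [ 0.48  -0.057  0.104]
tape [ 0.482 -0.174  0.012]
bottle [0.651 0.092 0.09 ]
```

View pics/crop.png

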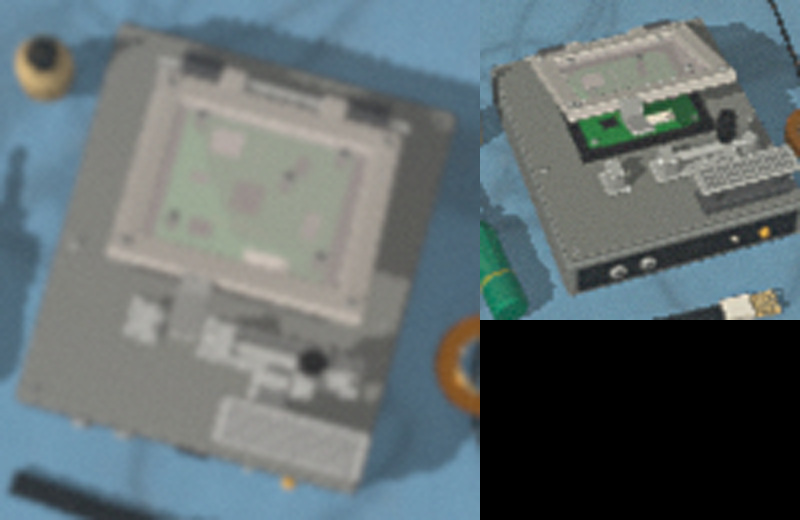

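The crop shows the catch plate with corners near (218,397), (371,435), (365,487) and (212,437), the knob top at (314,362), the rail's front edge from (108,255) to (358,322), and the tongue over the slot between the saddles.

```bash
cat >> h.py <<'E'
TH=None
def fit(src,dst):
    s=np.array(src);d=np.array(dst);sm=s.mean(0);dm=d.mean(0);H=(s-sm).T@(d-dm)
    th=np.arctan2(H[0,1]-H[1,0],H[0,0]+H[1,1]);R=np.array([[np.cos(th),-np.sin(th)],[np.sin(th),np.cos(th)]]);return th,R,dm-R@sm
E
python3 - <<'E'
from h import *
import pickle
t=pickle.load(open('top.pkl','rb'))
P=lambda u,v,z:onz(t,u/4+220-.4,v/4+130-.4,z)[:2]
L=[(120,27,.052,106,104),(455,118,.052,106,-104),(353,490,.052,-128,-104),(18,402,.052,-128,104),(314,362,.104,-62,-55),
(218,397,.084,-92,-12),(371,435,.084,-92,-98),(365,487,.084,-119,-98),(212,437,.084,-119,-12)]
src=[(a/1000,b/1000) for *_,a,b in L];dst=[P(u,v,z) for u,v,z,*_ in L]
th,R,T=fit(src,dst);print(th,T);print(((np.array(src)@R.T+T-np.array(dst))*1000).round(1))
F=lambda x,y:(R@np.array([x,y])/1000+T).round(4)
for n,x,y in[('rail',-37,0),('knob',-62,-55),('knobhome',-62,-19),('catch',-106,-55)]:print(n,F(x,y))
# cover angle from front rail edge
for a in np.arange(0,.8,.1):
    r=.130;z=.068+r*np.sin(a)+.005*np.cos(a);x=85-1000*(r*np.cos(a))
    e=[]
    for y,u,v in((72,108,255),(-72,358,322)):
        p=F(x,y);q=proj(t,[*p,z]);e+=[(q[0]-219.6)*4-u,(q[1]-129.6)*4-v]
    print(round(a,1),np.round(e,1))
E
```

```text
-0.26531320246693446 [ 0.55484675 -0.02066424]
[[ 4.7  1.5]
 [ 3.9 -2.6]
 [-4.7 -2.9]
 [-1.3  3.7]
 [-1.2 -0.3]
 [ 0.4 -3.2]
 [-0.8 -0.1]
 [ 2.3  3.4]
 [-3.3  0.5]]
rail [ 0.5191 -0.011 ]
knob [ 0.4806 -0.0575]
knobhome [ 0.49   -0.0227]
catch [ 0.4381 -0.0459]
0.0 [ -6.1  23.3 -12.6  22.4]
0.1 [-6.1 20.7 -9.5 20.4]
0.2 [-5.6 15.7 -5.9 16.4]
0.3 [-4.5  8.4 -1.5  9.9]
0.4 [-2.6 -1.2  3.2  1.2]
0.5 [ -0.1 -13.2   8.7 -10. ]
0.6 [  2.8 -27.1  14.6 -23.4]
0.7 [  6.6 -43.4  21.  -38.8]
```

Call:
{"method": "servo_tool", "body": {"increments": [2,3,0,0,0,0.13,-1,5,7,0,0,0,0.26,-1,8,11,0,0,0,0.39,-1,11,16,0,0,0,0.52,-1,14,21,0,0,0,0.65,-1,17,25,0,0,0,0.78,-1,20,30,0,0,0,0.9,-1,23,34,0,0,0,1.02,-1], "force": 30}}

```text
time_s: 0.9
ee_pos: [0.3793, -0.2296, 0.3038]
tcp_rot: [-2.489, -1.917, 0.0]
ft_force: [1.4, 0.3, 0.3]
width: 0.004
finger_force: 0.0
```

Call:
{"method": "servo_tool", "body": {"increments": [3,4,-1,0,0,0,-1,6,8,-2,0,0,0,-1,9,13,-4,0,0,0,-1,12,17,-6,0,0,0,-1,13,19.9,-8,0,0,0,-1,13,19.9,-8.5,0,0,0,-1,13,19.9,-8.5,0,0,0,-1,13,19.9,-8.5,0,0,0,-1]}}

```text
time_s: 1.7
ee_pos: [0.5086, -0.0333, 0.2192]
tcp_rot: [2.494, 1.91, -0.001]
ft_force: [0.3, -0.8, 0.5]
width: -0.004
finger_force: 0.0
```

```bash
python3 - <<'E'
from h import *
s=manip.state();print(s['time_s'],s['ee_pos'],s['tcp_rot'],s['q'],s['ft_force'])
t=manip.grab_frame('scene');w=manip.grab_frame('wrist')
a=cv2.resize(t['image'][110:240,205:335,::-1],(400,400),interpolation=cv2.INTER_CUBIC)
b=cv2.resize(w['image'][:,:,::-1],(400,300))
o=np.zeros((400,800,3),np.uint8);o[:,:400]=a;o[:300,400:]=b;cv2.imwrite('pics/c1.png',o)
E
```

```text
1.7 [ 0.50862198 -0.03333702  0.21915649] [ 2.49370028e+00  1.91031446e+00 -7.47253018e-04] [-8.77591938e-02  2.90362740e-01  1.83930252e+00 -6.22760280e-04
  1.01208901e+00  1.75971080e-01] [ 0.28224097 -0.75198772  0.54953797]
```

View pics/c1.png

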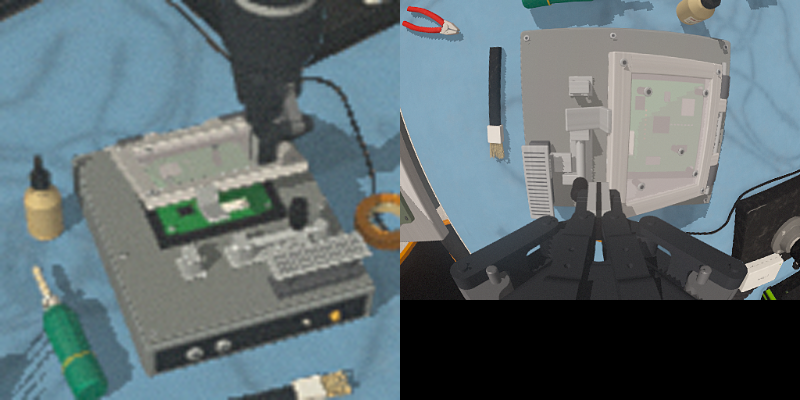

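The scene view shows the shut fingers at about (262,150), over the right part of the rail. The wrist view shows the fingertips at about (600,190) by the rail, with the catch plate at (537,180). I'll let the arm settle before pressing.

Call:
{"method": "servo_tool", "body": {"increments": [0,0,0,0,0,0,-1,0,0,0,0,0,0,-1]}}

```text
time_s: 2.0
ee_pos: [0.5088, -0.0335, 0.2197]
tcp_rot: [2.494, 1.908, 0.002]
ft_force: [-0.1, -0.4, -0.3]
width: -0.003
finger_force: 0.0
```

Call:
{"method": "servo_tool", "body": {"increments": [1.2,1.2,0,0,0,0,-1,1.2,1.2,-1,0,0,0,-1,1.2,1.2,-2,0,0,0,-1,1.2,1.2,-3,0,0,0,-1,1.2,1.2,-4,0,0,0,-1,1.2,1.2,-5,0,0,0,-1,1.2,1.2,-6,0,0,0,-1,1.2,1.2,-6.6,0,0,0,-1]}}

```text
time_s: 2.8
ee_pos: [0.5206, -0.0206, 0.1518]
tcp_rot: [-2.493, -1.91, 0.001]
ft_force: [-1.5, -0.6, 2.5]
width: 0.001
finger_force: 1.3
```

Call:
{"method": "servo_tool", "body": {"increments": [0,0,-0.2,0,0,0,-1,0,0,-0.4,0,0,0,-1,0,0,-0.6,0,0,0,-1,0,0,-0.7,0,0,0,-1,0,0,-0.7,0,0,0,-1]}}

```text
time_s: 3.3
ee_pos: [0.5212, -0.0206, 0.146]
tcp_rot: [2.493, 1.91, 0.001]
ft_force: [-0.8, 0.7, 0.4]
width: 0.001
finger_force: 0.0
```

Call:
{"method": "servo_tool", "body": {"increments": [0,0,-0.1,0,0,0,-1,0,0,-0.2,0,0,0,-1,0,0,-0.3,0,0,0,-1,0,0,-0.3,0,0,0,-1]}}

```text
time_s: 3.7
ee_pos: [0.5214, -0.0206, 0.1453]
tcp_rot: [2.492, 1.91, 0.003]
ft_force: [-4.9, 0.1, 17.3]
width: 0.001
finger_force: 8.6
```

Call:
{"method": "servo_tool", "body": {"increments": [0,0,3,0,0,0,-1,0,0,6.5,0,0,0,-1,-2,-1.6,6.5,0,0,0,-0.3,-4,-3.2,6.5,0,0,0,-0.3,-6,-4.8,6.5,0,0,0,-0.3,-6.8,-5.5,6.5,0,0,0,-0.3,-6.8,-5.5,5.5,0,0,0,-0.3,-6.8,-5.5,5.5,0,0,0,-0.3]}}

```text
time_s: 4.5
ee_pos: [0.4531, -0.0754, 0.1968]
tcp_rot: [-2.493, -1.91, 0.001]
ft_force: [-0.8, -0.0, -0.1]
width: 0.347
finger_force: 0.0
```

```bash
python3 - <<'E'
from h import *
s=manip.state();print(s['time_s'],s['ee_pos'],s['tcp_rot'],s['width'],s['ft_force'])
t=manip.grab_frame('scene');w=manip.grab_frame('wrist')
a=cv2.resize(t['image'][130:230,225:325,::-1],(400,400),interpolation=cv2.INTER_CUBIC)
b=cv2.resize(w['image'][150:,200:400,::-1],(400,468))
o=np.zeros((468,800,3),np.uint8);o[:400,:400]=a;o[:,400:]=b;cv2.imwrite('pics/c2.png',o)
E
```

```text
4.5 [ 0.45306811 -0.07536057  0.19679368] [-2.49312052e+00 -1.90971920e+00  7.51983834e-04] 0.34687728636565496 [-0.80711658 -0.04211045 -0.11049742]
```

View pics/c2.png

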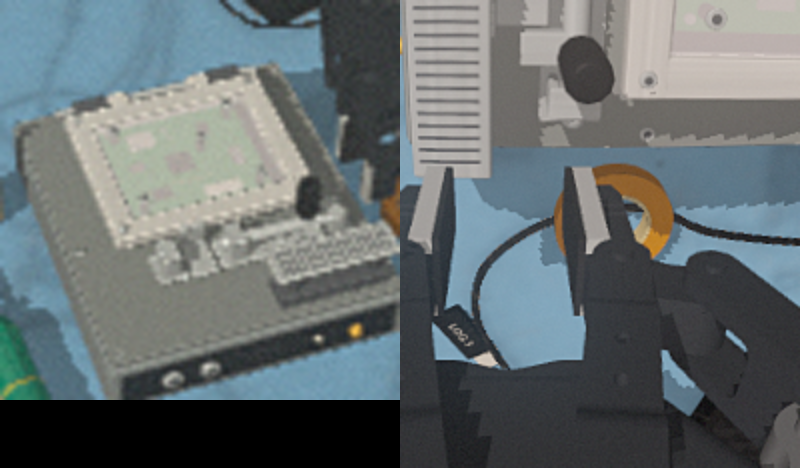

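The cover is shut. In the wrist view the left finger lines up with the catch plate and the right finger with the knob (587,70), behind it. Lowering now.

Call:
{"method": "servo_tool", "body": {"increments": [0,0,-1.5,0,0,0,-0.3,0,0,-3,0,0,0,-0.3,0,0,-3.8,0,0,0,-0.3,0,0,-4.3,0,0,0,-0.3,0,0,-4.6,0,0,0,-0.3,0,0,-4.6,0,0,0,-0.3]}}

```text
time_s: 5.2
ee_pos: [0.4531, -0.0752, 0.1522]
tcp_rot: [-2.494, -1.91, -0.001]
ft_force: [-1.6, 2.8, 5.1]
width: 0.35
finger_force: 2.3
```

Call:
{"method": "servo_tool", "body": {"increments": [0,0,-0.1,0,0,0,-0.3,0,0,-0.2,0,0,0,-0.3,0,0,-0.2,0,0,0,-0.3]}}

```text
time_s: 5.5
ee_pos: [0.4531, -0.0753, 0.1505]
tcp_rot: [2.494, 1.91, 0.002]
ft_force: [-1.4, 4.2, 5.0]
width: 0.35
finger_force: 2.7
```

Call:
{"method": "servo_tool", "body": {"increments": [0,0,-0.1,0,0,0,-0.3,0,0,-0.15,0,0,0,-0.3,0,0,-0.15,0,0,0,-0.3]}}

```text
time_s: 5.8
ee_pos: [0.4531, -0.0753, 0.1491]
tcp_rot: [2.494, 1.91, 0.002]
ft_force: [-1.2, 3.5, 6.2]
width: 0.355
finger_force: 3.1
```

```bash
python3 - <<'E'
from h import *
s=manip.state();print(s['time_s'],s['ee_pos'],s['ft_force'],s['moment'],s['finger_force'])
t=manip.grab_frame('scene');w=manip.grab_frame('wrist')
a=cv2.resize(t['image'][150:220,255:325,::-1],(400,400),interpolation=cv2.INTER_CUBIC)
b=cv2.resize(w['image'][150:,200:400,::-1],(400,468))
o=np.zeros((468,800,3),np.uint8);o[:400,:400]=a;o[:,400:]=b;cv2.imwrite('pics/c3.png',o)
E
```

```text
5.8 [ 0.45308001 -0.07527577  0.14909028] [-1.23193244  3.49904328  6.17325201] [ 0.66334222  0.29005427 -0.06096863] 3.0918789643328637
```

View pics/c3.png

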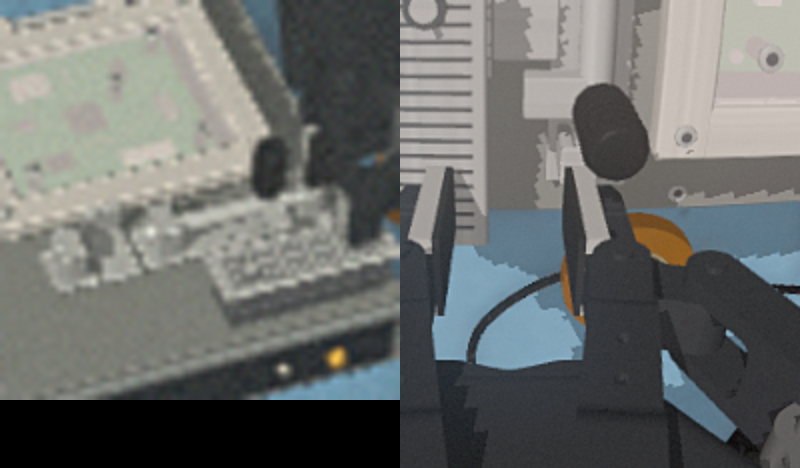

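The left finger is pressing on the catch plate at about (435,190), and the right finger stands just behind the knob, which is at (610,130). Next I press slightly deeper and start to slide along fixture +y.

Call:
{"method": "servo_tool", "body": {"increments": [0,0,-0.1,0,0,0,-0.3,0.08,0.29,-0.1,0,0,0,-0.3,0.16,0.58,-0.1,0,0,0,-0.3,0.24,0.87,-0.1,0,0,0,-0.3,0.31,1.16,-0.1,0,0,0,-0.3,0.39,1.45,-0.1,0,0,0,-0.3,0.39,1.45,-0.1,0,0,0,-0.3]}}

```text
time_s: 6.6
ee_pos: [0.4575, -0.0623, 0.1484]
tcp_rot: [2.488, 1.911, -0.0]
ft_force: [-2.2, -4.3, 7.3]
width: 0.35
finger_force: 3.9
```

Call:
{"method": "servo_tool", "body": {"increments": [0.09,0.34,0,0,0,0,-0.3,0.18,0.68,0,0,0,0,-0.3,0.28,1.01,0,0,0,0,-0.3,0.37,1.35,0,0,0,0,-0.3,0.46,1.69,0,0,0,0,-0.3,0.55,2.03,0,0,0,0,-0.3,0.63,2.32,0,0,0,0,-0.3,0.63,2.32,0,0,0,0,-0.3]}}

```text
time_s: 7.4
ee_pos: [0.464, -0.0391, 0.1484]
tcp_rot: [2.488, 1.911, 0.0]
ft_force: [-0.9, -4.4, 6.7]
width: 0.352
finger_force: 3.9
```

Total slide so far is about 37.7 mm, so the bolt should be near 31 mm. I'll creep on until the stop.

Call:
{"method": "servo_tool", "body": {"increments": [0.05,0.19,0,0,0,0,-0.3,0.1,0.38,0,0,0,0,-0.3,0.13,0.5,0,0,0,0,-0.3,0.13,0.5,0,0,0,0,-0.3]}}

```text
time_s: 7.8
ee_pos: [0.4653, -0.0343, 0.1485]
tcp_rot: [2.488, 1.911, 0.0]
ft_force: [-1.0, -5.8, 5.1]
width: 0.351
finger_force: 3.9
```

Call:
{"method": "servo_tool", "body": {"increments": [0.05,0.19,0,0,0,0,-0.3,0.1,0.38,0,0,0,0,-0.3,0.1,0.38,0,0,0,0,-0.3]}}

```text
time_s: 8.1
ee_pos: [0.4657, -0.033, 0.1485]
tcp_rot: [2.484, 1.911, -0.007]
ft_force: [-3.2, -20.0, 8.2]
width: 0.35
finger_force: 12.2
```

The stop is reached: 20 N with no further motion. I'll ease off the side load and lift.

Call:
{"method": "servo_tool", "body": {"increments": [-0.07,-0.25,0,0,0,0,-0.3,-0.07,-0.25,0.5,0,0,0,-0.3,-0.07,-0.25,1.2,0,0,0,-0.3,-0.2,-0.6,3,0,0,0,-0.3,-0.3,-1,6,0,0,0,-0.3,-1,-4,9,0,0,0,-0.3,-2,-8,11,0,0,0,-0.3,-2,-8,11,0,0,0,-0.3]}}

```text
time_s: 8.9
ee_pos: [0.4463, -0.1127, 0.2606]
tcp_rot: [2.491, 1.901, 0.005]
ft_force: [0.7, 1.5, -0.2]
width: 0.348
finger_force: 0.0
```

```bash
python3 - <<'E'
from h import *
s=manip.state();print(s['time_s'],s['ee_pos'],s['ft_force'])
t=manip.grab_frame('scene');w=manip.grab_frame('wrist')
a=cv2.resize(t['image'][140:230,235:325,::-1],(400,400),interpolation=cv2.INTER_CUBIC)
b=cv2.resize(w['image'][:,150:406,::-1],(400,600))
o=np.zeros((600,800,3),np.uint8);o[:400,:400]=a;o[:,400:]=b;cv2.imwrite('pics/c4.png',o)
E
```

```text
8.9 [ 0.4462738  -0.11273783  0.26060631] [ 0.67770999  1.49075359 -0.18467789]
```

View pics/c4.png

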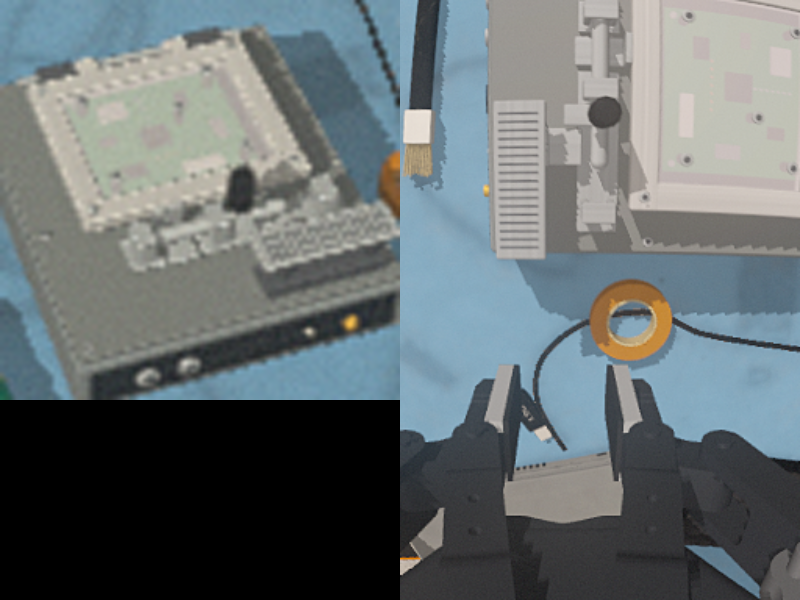

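The bolt spans to the keeper, with the knob at (603,112), and the cover is shut. To check the catch is up, I'll compare its plate with the first scene image.

```bash
python3 - <<'E'
from h import *
import pickle
a=pickle.load(open('scene.pkl','rb'));b=manip.grab_frame('scene')
th=-.2653;R=np.array([[np.cos(th),-np.sin(th)],[np.sin(th),np.cos(th)]]);T=np.array([.55485,-.02066])
P=lambda x,y,z:np.array(proj(a,[*(R@np.array([x,y])/1000+T),z]))
c=P(-110,-50,.084);print(c,P(-110,-50,.076)-c)
x,y=c.round().astype(int);g=lambda f:cv2.cvtColor(f['image'],cv2.COLOR_RGB2GRAY)
t=g(a)[y-8:y+14,x-14:x+14]
for ox in(0,):
    r=cv2.matchTemplate(g(b)[y-14:y+20,x-20:x+20],t,cv2.TM_CCOEFF_NORMED);_,m,_,l=cv2.minMaxLoc(r);print(m,l[0]-6,l[1]-6)
E
```

```text
[307.31572787 194.310214  ] [-0.27329128  1.99510766]
0.9642249941825867 0 0
```

```bash
python3 -c "
from workcell import manip
print(manip.hand_in())"
```

```text
the job is handed in; nothing more can be done
None
```

I shut the cover, slid the bolt to its stop with the catch held down, saw the catch back at its starting height, and handed the job in at about 9 s; no verdict was returned.

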